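# Tuck the scratchplate under the fretboard end and hold it down

### The job

The small electric instrument on the bench is being dry-fitted and its neck is only lying loose in place. Take the green sanding block off its top and leave it in the blue tub, then slide the tab of the white scratchplate under the overhanging end of the fretboard, without lifting or shifting the neck, until the plate lies square inside its white pencil outline (tab about 15 mm under the fretboard), leaving everything else on the bench where it is. Finish while still holding the plate: keep your grip or fingertips on it, pressing it firmly flat against the body.

Things in the scene. Friction and masses are not known exactly. Their poses are not given: they have to be found in the camera images.
- uke_body: Reddish-brown wooden body of a small electric instrument, 250 mm long, up to 184 mm wide, fixed on four rubber discs; its flat top is 50 mm above the bench. Origin: on the bench below the middle of the plate's place; x along the instrument to the neck (away from the robot, +-0.3 rad), z up. Body from x -132 to +118 mm. A white pencil outline of the plate on its top shows where the plate goes.
- guard_mark (a point): Point on the body's top (50 mm above the bench, on the body's axis) over which the scratchplate's origin belongs. Axes as the body's.
- neck: Loose pale neck (0.32 kg) with a dark fretboard, 430 mm long. Its heel lies in an open pocket of the body (1.5 mm play), its far part on a wooden neck rest; nothing holds it down, about 1 N up under the fretboard's end lifts it. Origin: centre of the heel's underside, x to the headstock, z up. It must stay where it is.
- extension_end (a point): On the neck: middle of the lower edge of the fretboard's free end, which overhangs the body's top by 32 mm (from here in +x to the heel). The fretboard is 48 mm wide and 6 mm thick there, its underside 5.5 mm above the body's top. In the body's frame this point is at x +47, z 55.5 mm. Axes as the neck's.
- guard: Loose white plate, 90 g, 3 mm thick, lying flat on the bench: main part x -48 to +15 mm, 100 mm wide, then a tab 60 mm wide to x +62 mm. A black pickup, a solid block 22 mm (x) by 62 mm (y), is fast on it, centred, its top 16 mm above the plate's underside: grip or press there. Origin: on the flat underside below the pickup's centre; x to the tab, z up.
- tab_edge (a point): On the scratchplate: middle of the tab's front edge, on the underside, at x = +62 mm of the plate.
- sanding_block: Loose sanding block, green with a cork sole, 80 mm (x) by 45 mm (y) by 32 mm high, about 70 g, lying on the instrument's body where the plate has to go. Origin: centre of its underside.
- tub: Open blue plastic tub, fixed, 210 mm (x) by 170 mm (y), 50 mm high, walls and floor 4 mm. Origin: centre of its underside. A cork block and a wooden one lie inside along its +x wall (x from +73 mm on, up to 34 mm high); the rest of it is empty.
- glue_bottle: Yellow glue bottle, 60 mm across, 170 mm tall, standing. Leave alone. Origin: centre of its underside.
- chisel: Chisel lying behind the work, 245 mm long. Leave alone. Origin: under its wooden handle.
- wood_dish: Round wooden dish, 100 mm across, 35 mm high. Leave alone. Origin: centre of its underside.
- varnish_jar: Amber jar with a steel lid, 64 mm across, 75 mm tall. Leave alone. Origin: centre of its underside.
- cam_clamp: Wooden cam clamp lying flat at the left side of the bench, 220 mm long, 22 mm high. Leave alone. Origin: under its bar, near one end.
- glue_brush: Brush lying at the right side of the bench, 190 mm long. Leave alone. Origin: about its middle.

How it is judged (in metres and radians):
On the way, in this order (a step that is already met when the one before it is completed fails the run):
1. the sanding block is in the tub and let go (x of sanding_block in the frame of tub between -0.1 and 0.085 m and y of sanding_block in the frame of tub between -0.08 and 0.08 m and z of sanding_block in the frame of tub below 0.04 m and contact force between the fingers and sanding_block below 0.1 N), for 0.2 s.
2. the plate's tab is at least 8 mm under the fretboard's end (x of tab_edge in the frame of extension_end above 0.008 m and z of tab_edge in the frame of extension_end below -0.001 m and y of tab_edge in the frame of extension_end between -0.012 and 0.012 m), for 0.2 s.
At the end, for the whole second after the job is handed in: Gripper still on the plate, pressing it on the body with over 4 N; plate flat (0.03 rad, 2 mm), within 7 mm and 0.07 rad of its mark, tab 8 mm or more under the fretboard and pushing under 1 N on the neck; neck unmoved (6 mm, lift under 3 mm); block let go in the tub (all of step 1 and all of step 2 and contact force between the fingers and guard above 1 N and contact force between guard and uke_body above 4 N and contact force between guard and neck below 1 N and horizontal distance between guard and guard_mark below 0.007 m and angle between the x axis of guard and the x axis of uke_body, either way round below 0.07 rad and angle between the z axis of guard and the z axis of uke_body, either way round below 0.03 rad and z of guard in the frame of guard_mark between -0.002 and 0.002 m and linear speed of each of guard, neck below 0.01 m/s and not (z of extension_end in the frame of uke_body above 0.0585 m or distance of any of neck, extension_end from where it was at the start of the episode above 0.006 m) and linear speed of sanding_block below 0.02 m/s); the arm keeps its last pose, push and grip.
It fails at once if the neck was lifted (fretboard end 3 mm up) or shifted more than 6 mm (z of extension_end in the frame of uke_body above 0.0585 m or distance of any of neck, extension_end from where it was at the start of the episode above 0.006 m).
It fails at once if something else on the bench was moved more than 30 mm (distance of any of glue_bottle, chisel, wood_dish, varnish_jar, cam_clamp, glue_brush from where it was at the start of the episode above 0.03 m).
It also fails if it takes over 61 s, if anything falls off the work surface, if the arm or the gripper's body presses on something with over 40 N, if the wrist force passes 120 N, or if a joint passes its speed limit or range.

### The arm

A 6-joint arm with a two-finger parallel gripper is mounted at the origin on the work surface. World frame = base frame: x ahead of the robot, y to its left, z up, the work surface at z = 0. Lengths are in mm, angles in degrees, forces in N, time in s.
With the tool pointing down it reaches from about 350 to 850 mm from the base axis. Payload 8.1 kg.
Tool frame: the origin (TCP) lies at the very end of the fingers, on their centre line; the grasp point (between the pads) lies 19 mm behind it (r.grip_point_offset is the distance from the TCP to the grasp point, in mm); z points along the fingers, y is the line along which they close (so a half turn about z gives the same grasp; the last joint's range is limited). The gripper opens to 85 mm and grips with 20 to 120 N. Pads are 22 mm wide; open, the fingers measure 114 mm over their backs; the gripper's body (76 mm by 85 mm) begins 54 mm behind the grasp point. The pads swing forward as they close: fully open they stand 13 mm farther back than shut.
Start: joints at [-71.815, 7.471, 85.268, -0, 87.261, -4.893], TCP at [235.217, -551.977, 231.292] pointing down, gripper open.
Joint ranges: [-169.43, 169.43], [-51.17, 129.36], [1.28, 143.12], [-76.62, 256.62], [0, 156.53], [-152.29, 152.29]. Speed limits (degrees/s): [136.94, 136.94, 159.86, 180, 180, 180].

### API

Orientations are given as [roll, pitch, yaw] about the fixed x, y, z axes, in that order (R = Rz(yaw) Ry(pitch) Rx(roll)).
In Python, from bench import status, eyes, r gives the robot as it stands.
- The arm moves only by the shell command python3 -m handwheel 'ROWS' [FORCE]. ROWS is a JSON object whose one key "series" holds a list that holds one entry, the list of rows, each a list of 7 numbers: the shift along the tool's x, y, z in cm, then the turn, a rotation vector about the tool's x, y, z in rad, then the opening, from 0 (shut) to 1 (fully open). In form: {"series": [[[tx, ty, tz, rx, ry, rz, claw], ...]]}. A call has 1 to 12 rows; each row is the pose to reach, as a shift and turn from the pose commanded when the call began, along the tool's axes at that moment; what a row does not reach only later rows make up. A row lasts 1/8 s, in which the tool goes at most 62.5 mm and 10.7 degrees, less where a joint would pass 70% of its speed; a pose out of reach is approached as far as the arm can. A call with a gripper value outside its range is refused whole. The fingers move at their own pace and stop on an object; FORCE is the grip in N (left out, the last holds). Time passes only in rows, so rows that repeat a pose let the fingers close. It gives the time, the measured TCP pose, the force, the opening and the grip force at its end, in the units of the state.
- status.sense(): the state, without advancing time (a new reading comes with each control period).
- eyes.snapshot(name): name is "side" or "top"; returns a dict with "img" (420x560x3 uint8, red, green, blue), "mtx" (3x3 intrinsics, pixels), "R" (3x3) and "t" (3): a world point X has camera coordinates R X + t. Camera axes: x right, y down, z forward; pixel columns grow to the right and rows downward; lengths in mm; the calibration is good to about 2 mm. A picture is of the moment at which its call begins. There is no depth.
- r.hand_in(): hands the job in; it is judged then, once.
The state is a dict: "time": time; "joint_pos": joint angles; "qd": joint speeds; "joint_efforts": joint torques, N m; "tool_pos": TCP position; "tcp_rot": TCP orientation; "ft_force": force on the tool from outside, world axes, zero at the start; "wrist_torque": the same for the moment, N m; "finger_gap": finger opening in mm; "grip_force": force on a finger pad.
Only numpy, scipy, OpenCV 4.12 (cv2) and the standard library are available. Lean on these libraries where they do the work, as an engineer would, in place of code of your own. Each camera call takes 0.05 s, during which the arm holds its last target. There are 200 camera calls.

## Working session

There is one attempt and no reset: what is moved stays moved. The work goes in short steps, Python scripts to look and compute and a shell command to move; the robot and the scene stay as the last step left them, time stands still between calls to the robot, and variables do not carry over. Pictures are saved under pics/ and viewed, at most 10 in all, crops included, and the job is handed in when it is done.

```bash
mkdir -p pics; ls
cat > h.py <<'E'
import numpy as np, cv2
from bench import status, eyes, r
def snap(n,f=None):
    s=eyes.snapshot(n)
    if f: cv2.imwrite('pics/'+f,s['img'][:,:,::-1])
    return s
def ray(s,px,z):
    px=np.atleast_2d(np.array(px,float)); M=np.array(s['mtx']);R=np.array(s['R']);t=np.array(s['t']).ravel()
    d=(R.T@np.linalg.inv(M)@np.c_[px,np.ones(len(px))].T).T; c=-R.T@t
    return c+d*((z-c[2])/d[:,2])[:,None]
def proj(s,X):
    c=np.array(s['R'])@np.array(X,float)+np.array(s['t']).ravel(); p=np.array(s['mtx'])@c; return p[:2]/p[2]
E
python3 - <<'E'
from h import *
a=snap('top','top0.png');b=snap('side','side0.png')
for s in(a,b): print(-np.array(s['R']).T@np.array(s['t']).ravel(), np.round(s['mtx'],1).tolist(),np.round(s['R'],2).tolist())
print(status.sense())
E
```

```text
pics
[ 348.97992481   -2.21430934 1248.86779479] [[424.5, 0.0, 279.0], [0.0, 424.5, 208.4], [0.0, 0.0, 1.0]] [[-0.06, -1.0, -0.0], [-0.98, 0.05, -0.22], [0.21, -0.01, -0.98]]
[ 477.46971634 1063.16473991 1315.81057395] [[465.4, 0.0, 268.1], [0.0, 465.4, 201.2], [0.0, 0.0, 1.0]] [[-0.99, -0.12, 0.02], [-0.1, 0.75, -0.66], [0.06, -0.65, -0.75]]
{'time': 0.1, 'joint_pos': array([-7.18139485e+01,  7.50985892e+00,  8.53228734e+01, -1.96993373e-03,
        8.72619361e+01, -4.89284766e+00]), 'qd': array([ 0.06309517, -0.11739039, -0.16880949,  0.01946828, -0.02419845,
       -0.04590264]), 'joint_efforts': array([ 2.05610922e-03, -5.70951605e+01, -5.01940906e+01, -7.81453400e-05,
        8.20917747e-03, -8.99954466e-05]), 'tool_pos': array([ 235.05534501, -551.50398718,  230.36054108]), 'tcp_rot': array([-1.79905509e+02, -6.11415240e-03,  2.30789899e+01]), 'ft_force': array([-0.3566297 ,  0.15616797, -0.39782736]), 'wrist_torque': array([ 0.01286699,  0.03216631, -0.00337506]), 'grip_force': 0.0, 'finger_gap': 85.2715011141704}
```

View pics/top0.png

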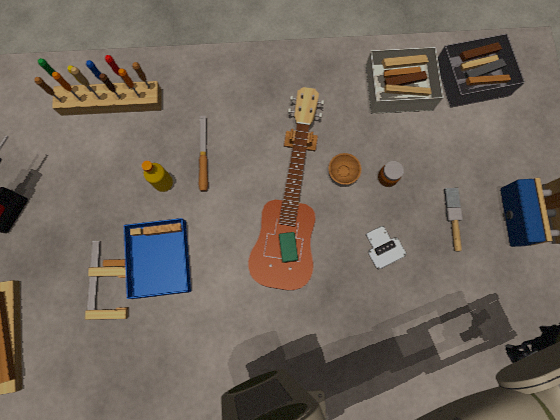

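View pics/side0.png

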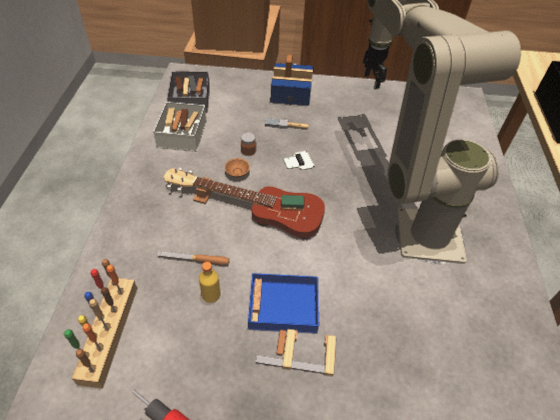

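The top view shows the body at about (282,245), the green block at (289,247), the plate at (384,248) and the tub at (157,258). The side view agrees. Next I'll measure.

```bash
cat > m.py <<'E'
from h import *
def blob(s,roi,lo,hi):
    x0,y0,x1,y1=roi; hsv=cv2.cvtColor(s['img'],cv2.COLOR_RGB2HSV)
    m=cv2.inRange(hsv,np.array(lo),np.array(hi)); k=np.zeros_like(m);k[y0:y1,x0:x1]=m[y0:y1,x0:x1]
    n,l,st,_=cv2.connectedComponentsWithStats(k)
    return (l==1+np.argmax(st[1:,4])).astype(np.uint8)
def pts(s,m,z):
    v,u=np.nonzero(m); return ray(s,np.c_[u,v],z)[:,:2]
def rect(s,m,z):
    P=pts(s,m,z); R=cv2.minAreaRect(P.astype(np.float32)); w,V=np.linalg.eigh(np.cov(P.T)); 
    return 'n',len(P),'mean',np.round(P.mean(0),1),'rect',np.round(R[0],1),np.round(R[1],1),round(R[2],1),'pca',round(np.degrees(np.arctan2(V[1,1],V[0,1]))%180,1)
E
python3 - <<'E'
from m import *
a=snap('top');b=snap('side')
for n,s,R in(('top',a,dict(green=(265,220,315,275),red=(240,190,325,300),plate=(355,220,415,280),tub=(115,210,200,305))),('side',b,dict(green=(270,190,315,215),red=(240,180,335,245),plate=(275,145,325,175),tub=(240,265,330,340)))):
    print(n)
    for k,lo,hi,z in(('green',(45,60,20),(90,255,255),82),('red',(0,90,60),(12,255,255),50),('plate',(0,0,150),(180,60,255),3),('tub',(105,120,20),(130,255,255),50)):
        m=blob(s,R[k],lo,hi)
        print(k,rect(s,m,z))
        if k=='plate':
            x0,y0,x1,y1=R[k]; f=cv2.morphologyEx(m,cv2.MORPH_CLOSE,np.ones((9,9)))
            pk=((f>0)&(s['img'].max(2)<90)).astype(np.uint8); print(' full',rect(s,f,3)); print(' pick',rect(s,pk,16))
c=a['img'][80:300,235:335]; c2=b['img'][175:245,200:335]; c3=a['img'][220:275,355:415]
c=cv2.resize(c[100:],None,fx=5,fy=5,interpolation=2); c3=cv2.resize(c3,None,fx=5,fy=5,interpolation=2)
o=np.zeros((600,800,3),np.uint8); o[:600,:500]=c; o[:275,500:800]=c3
cv2.imwrite('pics/crop1.png',o[:,:,::-1])
E
```

```text
top
green ('n', 440, 'mean', array([497. , -32.7]), 'rect', array([497. , -32.8]), array([78.7, 42.8]), 4.4, 'pca', np.float64(3.8))
red ('n', 4143, 'mean', array([505.1, -19. ]), 'rect', array([527.4, -17.8]), array([181.7, 287. ]), 82.6, 'pca', np.float64(167.4))
plate ('n', 769, 'mean', array([ 487.9, -316.5]), 'rect', array([ 494.9, -314.4]), array([106.2,  97.3]), 22.7, 'pca', np.float64(23.6))
 full ('n', 972, 'mean', array([ 488.3, -316. ]), 'rect', array([ 494.9, -314.4]), array([106.2,  97.3]), 22.7, 'pca', np.float64(27.0))
 pick ('n', 145, 'mean', array([ 487.4, -314. ]), 'rect', array([ 485.8, -308.8]), array([27.8, 75.6]), 13.0, 'pca', np.float64(111.6))
tub ('n', 4162, 'mean', array([480.4, 339.6]), 'rect', array([491.6, 339.6]), array([209.8, 177.6]), 3.7, 'pca', np.float64(11.8))
side
green ('n', 194, 'mean', array([496.9, -26.6]), 'rect', array([495.4, -27.8]), array([74.5, 42.6]), 5.5, 'pca', np.float64(7.7))
red ('n', 2367, 'mean', array([509.1,   2. ]), 'rect', array([533.3, -19.8]), array([203.6, 307. ]), 72.7, 'pca', np.float64(164.4))
plate ('n', 1395, 'mean', array([ 485.9, -320.7]), 'rect', array([ 483.1, -321.8]), array([210.5, 170.4]), 7.6, 'pca', np.float64(17.8))
 full ('n', 1500, 'mean', array([ 486. , -319.7]), 'rect', array([ 483.1, -321.8]), array([210.5, 170.4]), 7.6, 'pca', np.float64(17.6))
 pick ('n', 49, 'mean', array([ 486.8, -306.4]), 'rect', array([ 486.9, -307.5]), array([19. , 61.3]), 21.1, 'pca', np.float64(111.2))
tub ('n', 2699, 'mean', array([480.7, 361.4]), 'rect', array([489.5, 357.2]), array([206.6, 187.1]), 3.8, 'pca', np.float64(8.7))
```

View pics/crop1.png

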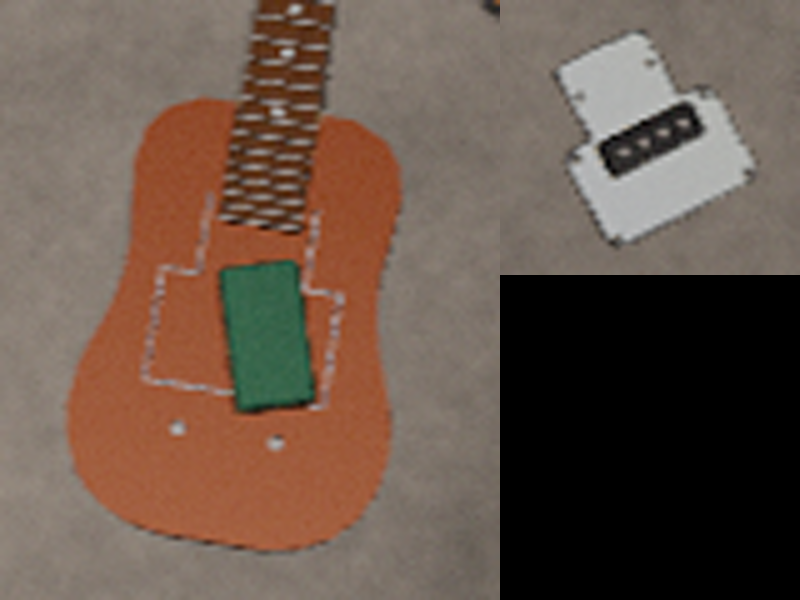

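The crop shows the pencil outline corners clearly, partly covered by the block. The plate's tab points up-left at a yaw of about 23°. I'll fit the outline corners and work out the first move to the block.

```bash
cat >> h.py <<'E'
def go(x,y,z,yaw):
    s=status.sense(); p=s['tool_pos']; from scipy.spatial.transform import Rotation as Ro
    R=Ro.from_euler('xyz',s['tcp_rot'],degrees=True); T=Ro.from_euler('xyz',[180,0,yaw],degrees=True)
    print('tool at',np.round(p,1),np.round(s['tcp_rot'],1),'F',np.round(s['ft_force'],1),'gap',round(s['finger_gap'],1),'grip',round(s['grip_force'],1),'t',round(s['time'],2))
    print('row cm,rad:',np.round(R.inv().apply(np.array([x,y,z])-p)/10,2),np.round((R.inv()*T).as_rotvec(),3))
def rigid(B,W):
    B=np.array(B,float);W=np.array(W,float)[:,:2]; b=B-B.mean(0);w=W-W.mean(0)
    th=np.arctan2((b[:,0]*w[:,1]-b[:,1]*w[:,0]).sum(),(b*w).sum()); Rt=np.array([[np.cos(th),-np.sin(th)],[np.sin(th),np.cos(th)]])
    o=W.mean(0)-Rt@B.mean(0); print('origin',np.round(o,1),'yaw',round(np.degrees(th),2),'res',np.round(W-(B@Rt.T+o),1).tolist()); return o,th
E
python3 - <<'E'
from h import *
a=snap('top')
px=np.array([(143,382),(160,267),(198,272),(305,291),(342,297),(322,407)])/5-.4+[235,180]
rigid([(-48,50),(15,50),(15,30),(15,-30),(15,-50),(-48,-50)],ray(a,px,50))
print('fret end corners',ray(a,np.array([(220,222),(304,231)])/5-.4+[235,180],61.5).round(1).tolist())
# plate corners: tab tips, main
pp=np.array([(557,70),(642,31),(754,168),(615,243)])/5.-.4+[255,220]
rigid([(62,30),(62,-30),(-48,-50),(-48,50)],ray(a,pp,3))
go(497,-32,150,4.4)
E
```

```text
origin [516.4 -22.7] yaw -12.31 res [[-2.1, 1.7], [1.4, 2.3], [1.5, 0.4], [-0.0, -1.3], [-0.4, -2.6], [-0.5, -0.5]]
fret end corners [[565.2, -10.3, 61.5], [557.3, -57.6, 61.5]]
origin [ 489.2 -317.1] yaw 23.27 res [[-1.9, -2.8], [-5.0, -0.5], [3.2, 4.6], [3.7, -1.3]]
tool at [ 235.1 -551.7  230.8] [-179.9   -0.    23.1] F [-0.1 -0.7 -0.3] gap 85.3 grip 0.0 t 0.25
row cm,rad: [ 44.46 -37.54   8.11] [-0.001  0.     0.326]
```

```bash
python3 -m handwheel '{"series": [[[5,-4.2,0,0,0,0.1,1],[10,-8.4,0,0,0,0.2,1],[15,-12.6,0,0,0,0.326,1],[19.5,-16.5,0,0,0,0.326,1],[24,-20.3,0,0,0,0.326,1],[28.5,-24.1,0,0,0,0.326,1],[33,-27.9,0,0,0,0.326,1],[37.5,-31.7,0,0,0,0.326,1],[41.5,-35,2,0,0,0.326,1],[44.5,-37.5,6,0,0,0.326,1],[44.46,-37.54,8.1,0,0,0.326,1],[44.46,-37.54,8.1,0,0,0.326,1]]]}' 40; python3 -c "
from h import *
go(497,-32,55,4.4)"
```

```text
time: 1.75
tool_pos: [495.4, -31.6, 148.1]
tcp_rot: [-179.9, 0.3, 4.5]
ft_force: [0.3, -0.6, -0.3]
finger_gap: 85.6
grip_force: 0.0
tool at [495.4 -31.6 148.1] [-179.9    0.3    4.5] F [ 0.3 -0.6 -0.3] gap 85.6 grip 0.0 t 1.75
row cm,rad: [0.19 0.06 9.31] [-0.001  0.004  0.001]
```

```bash
python3 -m handwheel '{"series": [[[0.2,0.05,4,0,0,0,1],[0.2,0.05,7,0,0,0,1],[0.2,0.05,8.8,0,0,0,1],[0.2,0.05,9.2,0,0,0,1],[0.2,0.05,9.2,0,0,0,1],[0.2,0.05,9.2,0,0,0,0.4],[0.2,0.05,9.2,0,0,0,0.3],[0.2,0.05,9.2,0,0,0,0.3],[0.2,0.05,9.2,0,0,0,0.3],[0.2,0.05,9.2,0,0,0,0.3]]]}' 40; python3 -c "
from h import *
go(497,-32,150,4)"
```

```text
time: 3.0
tool_pos: [499.8, -32.8, 59.2]
tcp_rot: [180.0, -0.1, 4.4]
ft_force: [-0.3, -1.0, 6.6]
finger_gap: 44.1
grip_force: 41.9
tool at [499.8 -32.8  59.2] [ 1.8e+02 -1.0e-01  4.4e+00] F [-0.3 -1.   6.6] gap 44.1 grip 41.9 t 3.0
row cm,rad: [-0.26 -0.1  -9.08] [ 0.    -0.001  0.007]
```

```bash
python3 -m handwheel '{"series": [[[-0.2,0,-2,0,0,0,0.3],[-0.2,0,-5,0,0,0,0.3],[-0.2,0,-9,0,0,0,0.3],[-0.2,0,-9,0,0,0,0.3]]]}'; python3 -c "
from h import *
snap('side','s1.png')
go(478,339,140,4)"
```

```text
time: 3.5
tool_pos: [499.6, -33.2, 152.1]
tcp_rot: [179.9, -0.4, 4.4]
ft_force: [0.2, -0.4, -1.4]
finger_gap: 44.1
grip_force: 41.2
tool at [498.3 -33.  149.9] [180.   -0.2   4.4] F [-0.2 -0.2 -1.5] gap 44.2 grip 41.2 t 3.55
row cm,rad: [  0.83 -37.25   0.96] [ 0.001 -0.003  0.007]
```

View pics/s1.png

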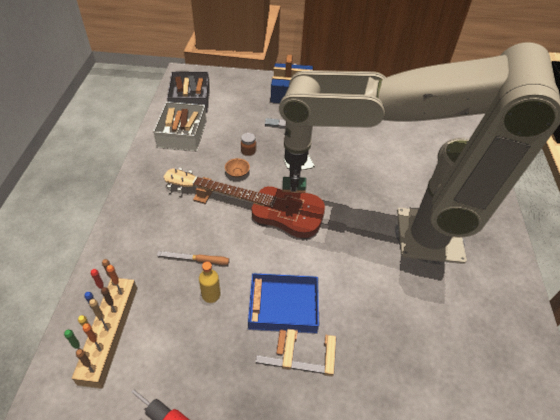

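The block is held clear of the body at about (295,184), and the neck looks undisturbed. Next stop is the tub.

```bash
python3 -m handwheel '{"series": [[[0.1,-5,0,0,0,0,0.3],[0.3,-10.5,0,0,0,0,0.3],[0.4,-16,0,0,0,0,0.3],[0.5,-21.5,0,0,0,0,0.3],[0.6,-27,0,0,0,0,0.3],[0.7,-32.5,0,0,0,0,0.3],[0.83,-36,0,0,0,0,0.3],[0.83,-37.25,1,0,0,0,0.3],[0.83,-37.25,1,0,0,0,0.3],[0.83,-37.25,1,0,0,0,0.3]]]}'; python3 -c "
from h import *
go(478,339,16,4)"
```

```text
time: 4.8
tool_pos: [476.6, 337.7, 137.4]
tcp_rot: [179.9, 0.1, 4.3]
ft_force: [0.0, 0.4, -0.6]
finger_gap: 44.5
grip_force: 41.3
tool at [476.6 337.7 137.4] [1.799e+02 1.000e-01 4.300e+00] F [ 0.   0.4 -0.6] gap 44.5 grip 41.3 t 4.8
row cm,rad: [ 0.16 -0.13 12.14] [0.001 0.001 0.006]
```

```bash
python3 -m handwheel '{"series": [[[0.1,-0.1,5,0,0,0,0.3],[0.1,-0.1,9,0,0,0,0.3],[0.1,-0.1,11.5,0,0,0,0.3],[0.1,-0.1,12,0,0,0,0.3],[0.1,-0.1,12,0,0,0,0.3],[0.1,-0.1,12,0,0,0,0.9],[0.1,-0.1,12,0,0,0,0.9],[0.1,-0.1,12,0,0,0,0.9],[0.1,-0.1,8,0,0,0,0.9],[0.1,-0.1,2,0,0,0,0.9],[0.1,-0.1,-5,0,0,0,0.9],[0.1,-0.1,-5,0,0,0,0.9]]]}'
python3 - <<'E'
from m import *
a=snap('top')
print('green',rect(a,blob(a,(115,205,205,310),(45,60,20),(90,255,255)),36))
R=(115,210,200,305); print('tub',rect(a,blob(a,R,(105,120,20),(130,255,255)),50))
o=cv2.resize(a['img'][180:300,235:335],None,fx=5,fy=5,interpolation=2)
p=np.zeros((600,800,3),np.uint8);p[:,:500]=o;p[:300,500:]=cv2.resize(a['img'][205:305,110:210],(300,300))
cv2.imwrite('pics/c2.png',p[:,:,::-1])
m=blob(a,(355,220,415,280),(0,0,150),(180,60,255)); print('pl',rect(a,m,3))
go(487.5,-315,150,113)
E
```

```text
time: 6.3
tool_pos: [480.8, 342.2, 195.5]
tcp_rot: [-179.7, -0.6, 4.4]
ft_force: [-0.9, -0.6, 0.5]
finger_gap: 76.9
grip_force: 0.0
green ('n', 378, 'mean', array([471.6, 336.1]), 'rect', array([476.5, 338.7]), array([79.2, 45.6]), 0.1, 'pca', np.float64(173.1))
tub ('n', 2401, 'mean', array([488.6, 312.7]), 'rect', array([491. , 340.2]), array([211.1, 179. ]), 3.7, 'pca', np.float64(20.2))
pl ('n', 785, 'mean', array([ 487.8, -316.3]), 'rect', array([ 494.9, -314.4]), array([106.2,  97.6]), 22.7, 'pca', np.float64(23.3))
tool at [479.9 341.6 193.4] [-179.8   -0.4    4.4] F [-0.3 -0.   0.5] gap 76.9 grip 0.0 t 6.35
row cm,rad: [-4.32 65.54  4.08] [ 0.004 -0.008 -1.895]
```

View pics/c2.png

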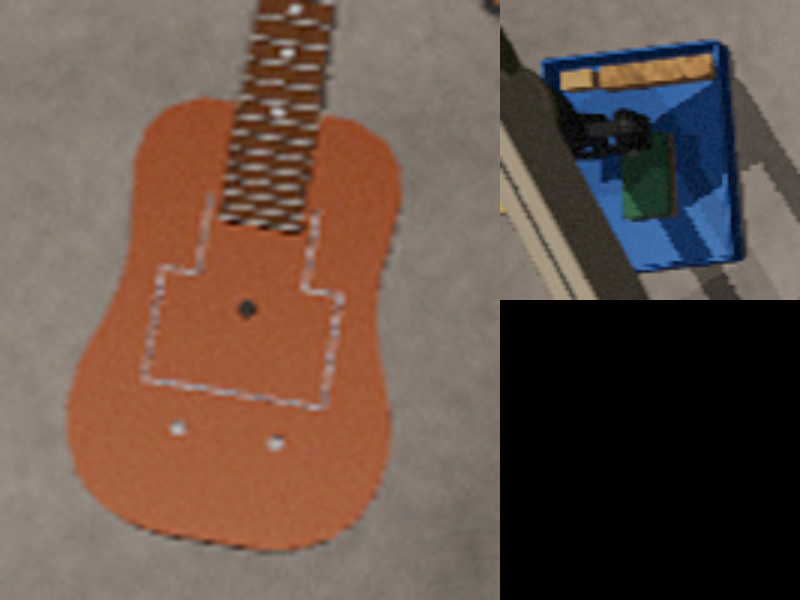

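The block lies flat in the tub and the outline is fully visible, with a dot at crop (247,309). I'll fit lines to the outline and move the arm over to the plate.

```bash
python3 -m handwheel '{"series": [[[-0.2,5,0,0,0,-0.15,0.5],[-0.5,10.5,0,0,0,-0.3,0.5],[-0.9,16,0,0,0,-0.45,0.5],[-1.3,21.5,0,0,0,-0.6,0.5],[-1.7,27,0,0,0,-0.75,0.5],[-2.1,32.5,0,0,0,-0.9,0.5],[-2.5,38,0,0,0,-1.05,0.5],[-2.9,43.5,0,0,0,-1.2,0.5],[-3.3,49,0,0,0,-1.35,0.5],[-3.7,54.5,0,0,0,-1.5,0.5],[-4.1,60,0,0,0,-1.65,0.5],[-4.32,64,0,0,0,-1.8,0.5]]]}'
python3 - <<'E'
from m import *
from scipy.optimize import least_squares
a=snap('top'); im=a['img'].astype(float)
hsv=cv2.cvtColor(a['img'],cv2.COLOR_RGB2HSV).astype(int)
v,u=np.nonzero((hsv[200:268,258:308,1]<120)); u+=258;v+=200
P=ray(a,np.c_[u,v],50)[:,:2]; V=hsv[v,u,2]
def loc(q): 
    c,s=np.cos(q[2]),np.sin(q[2]); d=P-q[:2]; return np.c_[d@[c,s],d@[-s,c]]
q=np.array([516.,-22.7,np.radians(-11)])
for it in range(4):
    L=loc(q); x,y=L.T
    cand=np.c_[np.where(abs(y)<46,x+48,99),np.where((x>-44)&(x<12),y-50,99),np.where((x>-44)&(x<12),y+50,99),np.where((x>20)&(x<43),y-30,99),np.where((x>20)&(x<43),y+30,99),np.where((abs(y)>33)&(abs(y)<47),x-15,99)]
    k=np.argmin(abs(cand),1); ok=abs(cand[np.arange(len(k)),k])<8-it
    def res(q):
        x,y=loc(q).T; A=np.c_[x+48,y-50,y+50,y-30,y+30,x-15]; return A[np.arange(len(k)),k][ok]
    q=least_squares(res,q).x
e=res(q); print('mark',q[:2].round(1),np.degrees(q[2]).round(2),ok.sum(),'rms',e.std().round(2),[(int(j),int((k[ok]==j).sum()),round(e[k[ok]==j].mean(),1)) for j in range(6) if (k[ok]==j).any()])
print('dot',ray(a,np.array([247,309])/5-.4+[235,180],50))
print('proj mark',proj(a,[q[0],q[1],50]))
go(487.5,-315,100,113)
E
```

```text
time: 7.85
tool_pos: [482.5, -302.9, 186.0]
tcp_rot: [-179.9, -0.1, 107.7]
ft_force: [-0.6, -0.4, 0.1]
finger_gap: 42.7
grip_force: 0.0
mark [516.3 -22.5] -12.33 140 rms 1.54 [(0, 39, np.float64(-0.3)), (1, 32, np.float64(1.1)), (2, 32, np.float64(-1.0)), (3, 13, np.float64(1.0)), (4, 13, np.float64(-1.1)), (5, 11, np.float64(1.2))]
dot [[516.22872631 -22.90279249  50.        ]]
proj mark [283.86891709 241.39231326]
tool at [ 482.  -306.8  186.1] [-179.8    0.   108.2] F [-3.5 -0.6 -0. ] gap 42.8 grip 0.0 t 7.9
row cm,rad: [-0.95  0.29  8.61] [-0.003  0.    -0.084]
```

```bash
python3 -m handwheel '{"series": [[[-0.9,0.3,4,0,0,-0.084,0.45],[-0.9,0.3,8,0,0,-0.084,0.45],[-0.9,0.3,12,0,0,-0.084,0.45],[-0.9,0.3,14,0,0,-0.084,0.45],[-0.9,0.3,14,0,0,-0.084,0.45],[-0.9,0.3,14,0,0,-0.084,0.45]]]}'; python3 -c "
from h import *
go(488,-315.5,7,113)"
```

```text
time: 8.65
tool_pos: [490.3, -309.4, 49.8]
tcp_rot: [179.9, 0.1, 112.3]
ft_force: [0.8, 0.8, -0.7]
finger_gap: 38.0
grip_force: 0.0
tool at [ 490.3 -309.4   49.8] [1.799e+02 1.000e-01 1.123e+02] F [ 0.8  0.8 -0.7] gap 38.0 grip 0.0 t 8.65
row cm,rad: [-0.47 -0.44  4.28] [ 0.001  0.002 -0.011]
```

```bash
python3 -m handwheel '{"series": [[[-0.47,-0.44,1,0,0,-0.01,0.45],[-0.47,-0.44,2.2,0,0,-0.01,0.45],[-0.47,-0.44,2.2,0,0,-0.01,0.45],[-0.47,-0.44,2.2,0,0,-0.01,0.45],[-0.47,-0.44,2.2,0,0,-0.01,0.45]]]}'; python3 -c "
from h import *
go(488,-315.5,7,113)"
```

```text
time: 9.28
tool_pos: [487.3, -315.0, 26.6]
tcp_rot: [180.0, 0.0, 112.9]
ft_force: [-0.3, 0.3, -0.1]
finger_gap: 38.6
grip_force: 0.0
tool at [ 487.3 -315.    26.6] [180.    0.  112.9] F [-0.3  0.3 -0.1] gap 38.6 grip 0.0 t 9.28
row cm,rad: [-0.07  0.04  1.96] [ 0.     0.001 -0.001]
```

```bash
python3 -m handwheel '{"series": [[[-0.07,0.04,1,0,0,0,0.45],[-0.07,0.04,1.9,0,0,0,0.45],[-0.07,0.04,1.9,0,0,0,0.45],[-0.07,0.04,1.9,0,0,0,0.45],[-0.07,0.04,1.9,0,0,0,0.1],[-0.07,0.04,1.9,0,0,0,0.1],[-0.07,0.04,1.9,0,0,0,0.1],[-0.07,0.04,1.9,0,0,0,0.1]]]}' 40; python3 -c "
from h import *
go(488,-315.5,150,113)"
```

```text
time: 10.28
tool_pos: [488.1, -315.6, 7.8]
tcp_rot: [180.0, 0.0, 112.9]
ft_force: [0.4, 0.3, 3.8]
finger_gap: 20.6
grip_force: 39.8
tool at [ 488.1 -315.6    7.8] [180.    0.  112.9] F [0.4 0.3 3.8] gap 20.6 grip 39.8 t 10.28
row cm,rad: [ 0.000e+00  1.000e-02 -1.422e+01] [ 0.     0.001 -0.001]
```

```bash
python3 -m handwheel '{"series": [[[0,0,-4,0,0,0,0.1],[0,0,-9,0,0,0,0.1],[0,0,-12,0,0,0,0.1],[0,0,-12,0,0,0,0.1]]]}'; python3 -c "
from h import *
go(487,-16.2,80,77.7)"
```

```text
time: 10.78
tool_pos: [489.3, -316.6, 130.4]
tcp_rot: [179.8, 0.3, 112.9]
ft_force: [0.2, -0.5, -1.1]
finger_gap: 20.7
grip_force: 39.5
tool at [ 489.3 -316.6  130.4] [179.8   0.3 112.9] F [ 0.2 -0.5 -1.1] gap 20.7 grip 39.5 t 10.78
row cm,rad: [27.78 11.47  4.93] [0.004 0.004 0.615]
```

```bash
python3 -m handwheel '{"series": [[[4,1.6,0,0,0,0.1,0.1],[8.5,3.5,0,0,0,0.2,0.1],[13,5.4,0,0,0,0.3,0.1],[17.5,7.2,0,0,0,0.4,0.1],[22,9.1,0,0,0,0.5,0.1],[26,10.7,0,0,0,0.615,0.1],[27.8,11.5,2,0,0,0.615,0.1],[27.8,11.5,3.5,0,0,0.615,0.1],[27.8,11.5,3.5,0,0,0.615,0.1],[27.8,11.5,3.5,0,0,0.615,0.1],[27.8,11.5,3.5,0,0,0.615,0.1]]]}'; python3 -c "
from h import *
a=snap('top'); b=snap('side')
o=np.zeros((600,800,3),np.uint8);o[:,:500]=cv2.resize(a['img'][180:300,235:335],None,fx=5,fy=5,interpolation=2)
o[:300,500:]=cv2.resize(b['img'][170:245,260:335],(300,300),interpolation=2)
cv2.imwrite('pics/c3.png',o[:,:,::-1])
go(487,-16.2,62,77.7)"
```

```text
time: 12.15
tool_pos: [486.0, -15.3, 93.0]
tcp_rot: [179.9, -0.0, 77.6]
ft_force: [0.3, -0.1, -1.4]
finger_gap: 20.5
grip_force: 39.5
tool at [485.9 -15.1  93. ] [179.9  -0.   77.6] F [-0.7 -0.2 -0.9] gap 20.8 grip 39.5 t 12.25
row cm,rad: [-0.09  0.13  3.1 ] [ 0.001 -0.    -0.001]
```

View pics/c3.png

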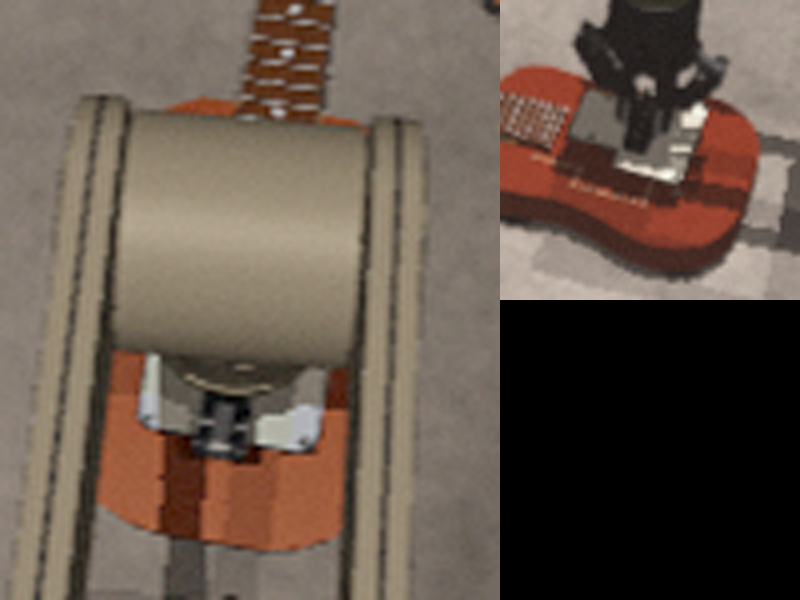

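The top view shows the rear corners of the plate at about (143,425) and (318,448). In the side view the tab lies just short of the fretboard end and looks aligned. I'll check the lateral offset with rays while still above the body.

```bash
python3 -m handwheel '{"series": [[[-0.05,0.1,1.5,0,0,0,0.1],[-0.05,0.1,2.8,0,0,0,0.1],[-0.05,0.1,2.8,0,0,0,0.1],[-0.05,0.1,2.8,0,0,0,0.1]]]}'
python3 - <<'E'
from h import *
a=snap('top'); b=snap('side')
o=np.zeros((400,800,3),np.uint8)
o[:,:400]=cv2.resize(a['img'][235:285,255:305],(400,400),interpolation=2)
o[:,400:]=cv2.resize(b['img'][180:230,255:305],(400,400),interpolation=2)
cv2.imwrite('pics/c4.png',o[:,:,::-1])
go(487,-16.2,60,77.7)
th=np.radians(-12.3);R=np.array([[np.cos(th),-np.sin(th)],[np.sin(th),np.cos(th)]]); s=status.sense()['tool_pos']
for n,c,u0,v0,ox in(('top',a,255,235,0),('side',b,255,180,400)):
    for l in((-48,50),(-48,-50),(15,50),(62,30),(62,-30)):
        w=s[:2]+R@l; print(n,l,((proj(c,[*w,s[2]-5])-[u0,v0])*8+[ox+4,4]).round(0))
E
```

```text
time: 12.75
tool_pos: [486.1, -15.1, 64.0]
tcp_rot: [-180.0, 0.0, 77.7]
ft_force: [0.2, 0.3, -1.1]
finger_gap: 20.6
grip_force: 39.5
tool at [486.6 -15.2  64.7] [180.   -0.   77.7] F [-0.1 -0.7 -0.9] gap 20.6 grip 39.5 t 12.85
row cm,rad: [-0.09  0.06  0.47] [ 0.001 -0.    -0.   ]
top (-48, 50) [ 56. 250.]
top (-48, -50) [340. 295.]
top (15, 50) [86. 72.]
top (62, 30) [163. -49.]
top (62, -30) [330. -23.]
side (-48, 50) [792. 329.]
side (-48, -50) [853. 166.]
side (15, 50) [653. 291.]
side (62, 30) [565. 230.]
side (62, -30) [607. 135.]
```

View pics/c4.png

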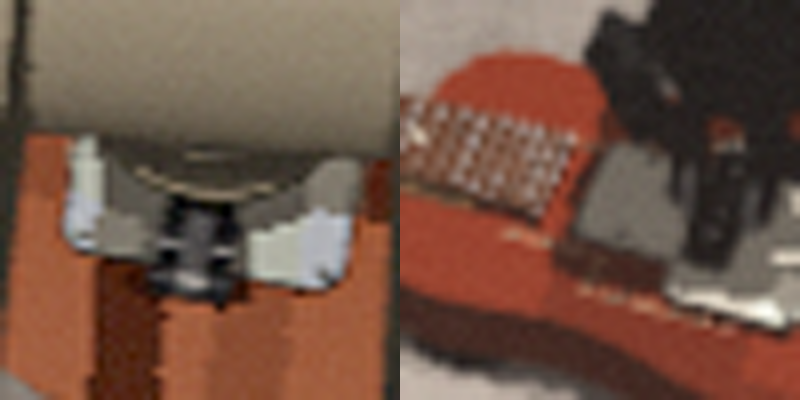

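Observed edges match the predictions to about 1 mm: the plate sits roughly 1 mm towards -y of the TCP. Both the tab and the fretboard end are clear. I'll lower the plate to light contact behind the fretboard.

```bash
python3 -m handwheel '{"series": [[[0,0.05,0.4,0,0,0,0.1],[0,0.05,0.7,0,0,0,0.1],[0,0.05,0.8,0,0,0,0.1],[0,0.05,0.8,0,0,0,0.1],[0,0.05,0.8,0,0,0,0.1]]]}'; python3 -c "
from h import *
go(516.4,-21.8,58,77.7)"
```

```text
time: 13.48
tool_pos: [487.0, -15.3, 57.8]
tcp_rot: [180.0, 0.0, 77.7]
ft_force: [-7.5, 1.1, 14.0]
finger_gap: 20.5
grip_force: 41.2
tool at [487.  -15.3  57.8] [180.    0.   77.7] F [-7.5  1.1 14. ] gap 20.5 grip 41.2 t 13.47
row cm,rad: [-0.01  3.01 -0.02] [ 0.  0. -0.]
```

```bash
python3 -m handwheel '{"series": [[[0,0.1,-0.1,0,0,0,0.1],[0,0.5,-0.1,0,0,0,0.1],[0,0.9,-0.1,0,0,0,0.1],[0,1.2,-0.1,0,0,0,0.1],[0,1.2,-0.1,0,0,0,0.1],[0,1.2,-0.1,0,0,0,0.1]]]}'; python3 -c "
from h import *
go(516.4,-21.8,58,77.7)
b=snap('side')
cv2.imwrite('pics/c5.png',cv2.resize(b['img'][180:230,245:305],(720,600),interpolation=2)[:,:,::-1])"
```

```text
time: 14.22
tool_pos: [499.0, -17.9, 57.8]
tcp_rot: [180.0, -0.0, 77.7]
ft_force: [-1.2, -0.0, 4.7]
finger_gap: 20.4
grip_force: 40.2
tool at [499.  -17.9  57.8] [180.   -0.   77.7] F [-1.2 -0.   4.7] gap 20.4 grip 40.2 t 14.22
row cm,rad: [-0.01  1.79 -0.02] [ 0.001 -0.    -0.   ]
```

View pics/c5.png

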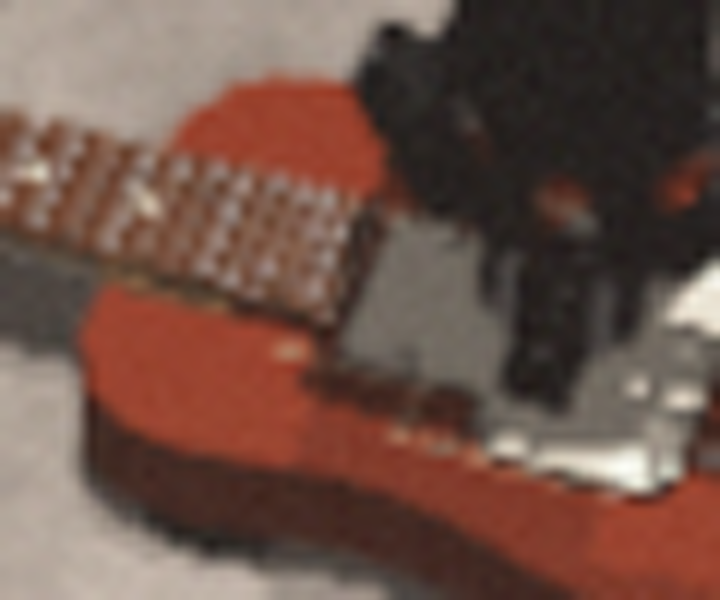

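The plate lies flat at light contact, and its tab edge at about (350,340) is just at the fretboard's end. I'll slide it in now.

```bash
python3 -m handwheel '{"series": [[[0,0.2,0,0,0,0,0.1],[0,0.4,0,0,0,0,0.1],[0,0.6,0,0,0,0,0.1],[0,0.6,0,0,0,0,0.1]]]}'; python3 -m handwheel '{"series": [[[0,0.2,0,0,0,0,0.1],[0,0.4,0,0,0,0,0.1],[0,0.6,0,0,0,0,0.1],[0,0.6,0,0,0,0,0.1]]]}'; python3 -c "
from h import *
go(516.4,-21.8,57.8,77.7)"
```

```text
time: 14.78
tool_pos: [504.5, -19.1, 57.8]
tcp_rot: [180.0, -0.0, 77.7]
ft_force: [-3.2, 1.7, 7.2]
finger_gap: 20.4
grip_force: 40.4
time: 15.28
tool_pos: [510.4, -20.4, 57.8]
tcp_rot: [180.0, -0.0, 77.7]
ft_force: [-3.2, 0.8, 6.1]
finger_gap: 20.8
grip_force: 40.4
tool at [510.4 -20.4  57.8] [180.   -0.   77.7] F [-3.2  0.8  6.1] gap 20.8 grip 40.4 t 15.28
row cm,rad: [-0.01  0.62 -0.  ] [ 0. -0. -0.]
```

```bash
python3 -m handwheel '{"series": [[[0,0.2,0,0,0,0,0.1],[0,0.4,0,0,0,0,0.1],[0,0.63,0,0,0,0,0.1],[0,0.62,0.04,0,0,0,0.1],[0,0.62,0.08,0,0,0,0.1],[0,0.62,0.08,0,0,0,0.1],[0,0.62,0.08,0,0,0,0.1],[0,0.62,0.08,0,0,0,0.1]]]}'
python3 - <<'E'
from m import *
go(516.4,-21.8,57.8,77.7)
a=snap('top');b=snap('side')
print('green',rect(a,blob(a,(115,205,205,310),(45,60,20),(90,255,255)),36))
o=np.zeros((600,800,3),np.uint8)
o[:400,:400]=cv2.resize(a['img'][215:265,255:305],(400,400),interpolation=2)
o[:400,400:]=cv2.resize(b['img'][180:230,245:295],(400,400),interpolation=2)
o[400:,:400]=cv2.resize(b['img'][260:345,235:405],(400,200))
cv2.imwrite('pics/c6.png',o[:,:,::-1])
th=np.radians(-12.3);R=np.array([[np.cos(th),-np.sin(th)],[np.sin(th),np.cos(th)]])
for n,c,u0,v0,ox in(('top',a,255,215,0),('side',b,245,180,400)):
    for l in((-48,50),(-48,-50),(15,50),(15,30),(62,30)):
        w=np.array([516.3,-22.6])+R@l; print(n,l,((proj(c,[*w,53])-[u0,v0])*8+[ox+4,4]).round(0))
E
```

```text
time: 16.27
tool_pos: [516.6, -21.7, 57.7]
tcp_rot: [180.0, -0.0, 77.7]
ft_force: [-7.2, 0.5, 13.6]
finger_gap: 20.7
grip_force: 41.2
tool at [516.6 -21.7  57.7] [180.   -0.   77.7] F [-7.2  0.5 13.6] gap 20.7 grip 41.2 t 16.27
row cm,rad: [-0.01 -0.02 -0.01] [ 0. -0. -0.]
green ('n', 435, 'mean', array([476.1, 337.8]), 'rect', array([476.4, 337.7]), array([78.8, 44.8]), 3.1, 'pca', np.float64(3.4))
top (-48, 50) [ 74. 325.]
top (-48, -50) [355. 370.]
top (15, 50) [103. 151.]
top (15, 30) [158. 159.]
top (62, 30) [180.  31.]
side (-48, 50) [804. 319.]
side (-48, -50) [867. 157.]
side (15, 50) [666. 281.]
side (15, 30) [680. 248.]
side (62, 30) [580. 221.]
```

View pics/c6.png

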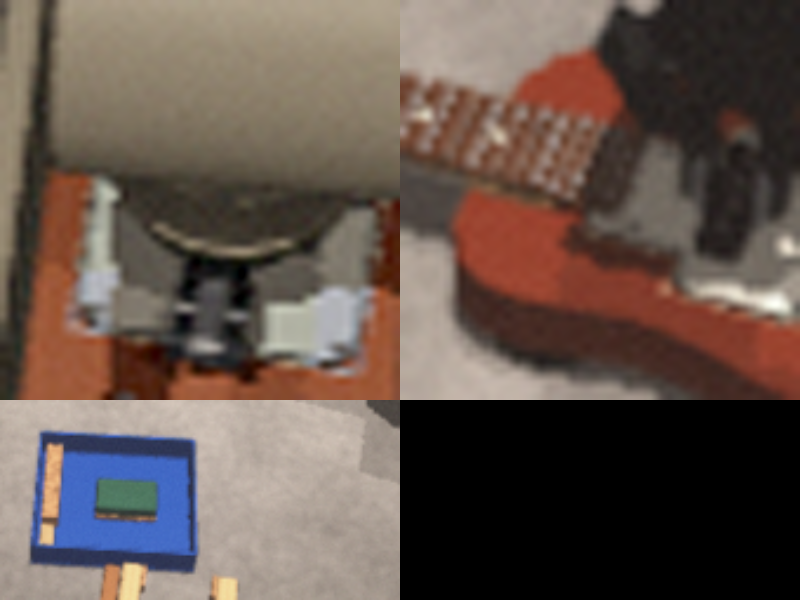

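In the top view the plate's rear corners, at about (75,327) and (357,368), coincide with the predicted outline corners (74,325) and (355,370). The tab is under the fretboard, the block is in the tub, and the press is 13.6 N. Handing in now.

```bash
python3 -c "
from bench import r
print(r.hand_in())"
```

```text
the job is handed in; nothing more can be done
None
```

I handed the job in at about 16 s of the 61 s limit, with no verdict returned: the block is in the tub, the plate is on its outline to within about 1–2 mm with the tab about 15 mm under the fretboard, the gripper was pressing with about 14 N, and the neck showed no visible movement.

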